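# Refit the control knob of a desk radio and hold it pressed

### The arm

A 6-joint arm with a two-finger parallel gripper is mounted at the origin on the work surface. World frame = base frame: x ahead of the robot, y to its left, z up, the work surface at z = 0. Lengths are in mm, angles in degrees, forces in N, time in s.
With the tool pointing down it reaches from about 350 to 850 mm from the base axis. Payload 8.1 kg.
Tool frame: the origin (TCP) lies between the finger pads; the fingertips stand r.nose_length ahead of it and the grasp point (between the pads) lies 3 mm ahead of it (r.nose_length is the distance from the TCP to the fingertips, in mm); x points along the fingers, y is the direction in which the jaws open and shut, and the axes are right-handed (so a half turn about x gives the same grasp; the last joint's range is limited). The gripper opens to 85 mm and grips with 20 to 120 N. Pads are 22 mm wide; open, the fingers measure 114 mm over their backs; the gripper's body (76 mm by 85 mm) begins 54 mm behind the grasp point. The pads swing forward as they close: fully open they stand 13 mm farther back than shut.
Start: joints at [-81.211, 7.471, 85.268, -0, 87.261, -4.893], TCP at [141.942, -582.973, 253.292] pointing down, gripper open.
Joint ranges: [-169.43, 169.43], [-51.17, 129.36], [1.28, 143.12], [-76.62, 256.62], [0, 156.53], [-152.29, 152.29]. Speed limits (degrees/s): [136.94, 136.94, 159.86, 180, 180, 180].

### API

Orientations are given as [roll, pitch, yaw] about the fixed x, y, z axes, in that order (R = Rz(yaw) Ry(pitch) Rx(roll)).
In Python, from bench import sense, optics, order, r gives the robot as it stands.
- The arm moves only by the tool carry_out, never from a script. Its argument "commands" is one flat list of numbers, 7 for each row, row after row: the shift along the tool's x, y, z in m, then the turn, a rotation vector about the tool's x, y, z in degrees, then the closure, from -1 (fully open) to 1 (shut), so that 0 is half open. A call has 1 to 12 rows; each row is the pose to reach, as a shift and turn from the pose measured when the call began, along the tool's axes at that moment; what a row does not reach only later rows make up. A row lasts 1/8 s, in which the tool goes at most 62.5 mm and 10.7 degrees, less where a joint would pass 70% of its speed; a pose out of reach is approached as far as the arm can. A call with a gripper value outside its range is refused whole. The fingers move at their own pace and stop on an object; "grip_force" is the grip in N (left out, the last holds). Time passes only in rows, so rows that repeat a pose let the fingers close. It gives the time, the measured TCP pose, the force and the opening at its end, in the units of the state.
- sense(): the state, without advancing time (a new reading comes with each control period).
- optics.snapshot(name): name is "scene" or "top"; returns (picture, depth): 420x560x3 uint8, red, green, blue; 420x560 float32, mm along the optical axis (not along the pixel's ray), 0 where there is no reading.
- optics.calibration(name): a dict with "mtx" (3x3 intrinsics, pixels), "extrinsics" (4x4, takes a point from camera to world coordinates). Camera axes: x right, y up, looking along -z (the intrinsics and any distortion apply to the point x, -y, -z); pixel columns grow to the right and rows downward; lengths in mm; the calibration is good to about 2 mm. A picture is of the moment at which its call begins. calibration takes no time and is no camera call.
- order.hand_in(): hands the job in, once; it reports no verdict.
The state is a dict: "time": time; "joint_pos": joint angles; "qd": joint speeds; "joint_efforts": joint torques, N m; "tool_pos": TCP position; "tcp_rot": TCP orientation; "ft_force": force on the tool from outside, world axes, zero at the start; "wrist_torque": the same for the moment, N m; "finger_gap": finger opening in mm.
Only numpy, scipy, OpenCV 4.12 (cv2) and the standard library are available. Lean on these libraries where they do the work, as an engineer would, in place of code of your own. Each camera call takes 0.05 s, during which the arm holds its last target. There are 200 camera calls.

### The job

Put the radio's control back together: lay the brass trim ring over the control post on top of the radio so that it lies flat, and let go of it; then turn the black knob until the flat in its bore matches the flat of the D-shaped shaft and push it fully home on the shaft. The control is also the start button, so press the knob down as far as it goes and keep it pressed: finish while you are still holding it down with the gripper. Leave the mug, the glue stick and the spectacle case where they are.

Things in the scene. Friction and masses are not known exactly. Their poses are not given: they have to be found in the camera images.
- radio: Desk radio, dark wooden case 120 mm deep (x), 220 mm wide (y), its flat top 115 mm above the desk; it stands firm. Origin: centre of its underside; x to its back, y to its left end as seen from the robot, whom the grille faces at yaw 0. The control post stands on top, 55 mm to the -y side of the centre; nothing else on the top rises over 2 mm.
- post_foot (a point): Point on the radio's top surface, on the axis of the control post; axes as the radio's (z up). Around it stands a fixed dark steel bush, 14 mm in diameter, 7 mm high, its upper edge bevelled to 11 mm; the shaft rises through the bush.
- shaft_tip (a point): Centre of the upper end of the white control shaft, 30 mm above the radio's top (23 mm above the bush) when not pressed. The shaft is a D 10 mm in diameter, edge bevelled 0.4 mm; its flat lies 1.5 mm from the axis along its whole length, and x points out through that flat (z up). The shaft can be turned (stiff: 0.03 N m) and sinks when pressed (joint plunger).
- shaft: The same white D-shaft; origin at the level of the radio's top on the axis, x axis out through the flat, z up.
- plunger (a joint): How far the shaft is pressed into the radio, in m: 0 at rest, 0.004 at the stop. A spring pushes it back up: about 3 N starts it moving, about 6 N holds it at the stop; it springs up when let go.
- trim_ring: Flat brass ring plate, 52 mm outside diameter, hole 17 mm, 8 mm thick, about 60 g, lying on the desk. Origin: centre of its underside, z up. Any yaw will do.
- knob: Round black knob, 40 mm in diameter, 28 mm high, about 70 g, standing on the desk on its open side. Origin: centre of its underside, z up. A white line on its top and side marks +x. Home on the shaft its underside is 14 mm above the radio's top (10 mm when pressed to the stop), clear of the ring.
- knob_seat (a point): Centre of the closed end of the knob's bore, 16 mm above the underside, axes as the knob's; it meets the shaft tip when home. The bore, open below, is a D 11 mm in diameter, mouth bevelled 2 mm; its flat lies 1.9 mm from the axis on the +x side. It goes on only with its +x the way of the shaft's +x: freely within 0.1 rad; farther off it jams or stays on top.
- mug: White mug, 82 mm in diameter, 92 mm high, standing upright; leave it. Origin: centre of its underside.
- glue_stick: White glue stick with a blue band, 28 mm in diameter, 98 mm high, standing upright; leave it. Origin: centre of its underside.
- spectacle_case: Black spectacle case, 62 x 155 x 36 mm (x, y, z), lying on the desk; leave it. Origin: centre of its underside.
There are look-alikes about, which are no part of the job. There is more than one size of the knob; the job needs the smallest.

How it is judged:
By the outcome, as a careful person would: the job done as asked, in the order asked, and still so for the second after the job is handed in, while the arm keeps its last pose, push and grip.
It also fails if it takes over 67 s, if anything falls off the work surface, if the arm or the gripper's body presses on something with over 40 N, if the wrist force passes 120 N, or if a joint passes its speed limit or range.

## Working session

There is one attempt and no reset: what is moved stays moved. The work goes in short steps, Python scripts to look and compute and a tool call to move; the robot and the scene stay as the last step left them, time stands still between calls to the robot, and variables do not carry over. Pictures are saved under pics/ and viewed, about 8 in all and at most 12, crops included, and the job is handed in when it is done.

Besides the shell and the picture viewer there is one more tool, called after "Request:" as a command line: name --argument value ..., lists and objects as JSON in quotes. carry_out: Moves the arm, as the interface text tells. Its arguments: {"type":"object","properties":{"commands":{"type":"array","items":{"type":"number"}},"grip_force":{"type":"number"}},"required":["commands"]}

```bash
ls; mkdir -p pics; cat > h.py <<'E'
import numpy as np, cv2
from bench import sense, optics, order, r
def snap(n):
    p,d=optics.snapshot(n); c=optics.calibration(n); return p,d,np.array(c["mtx"]),np.array(c["extrinsics"]),c
def ray(K,E,u,v):
    q=np.linalg.inv(K)@np.array([u,v,1.]); d=E[:3,:3]@np.array([q[0],-q[1],-1.]); return E[:3,3],d
def onz(K,E,u,v,z):
    o,d=ray(K,E,u,v); return o+d*(z-o[2])/d[2]
def dpt(K,E,u,v,z):
    o,d=ray(K,E,u,v); return o+d*z
def tri(a,b):
    (o1,d1),(o2,d2)=a,b; d1=d1/np.linalg.norm(d1); d2=d2/np.linalg.norm(d2)
    s=np.linalg.lstsq(np.c_[d1,-d2],o2-o1,rcond=None)[0]; p,q=o1+s[0]*d1,o2+s[1]*d2
    return (p+q)/2,np.linalg.norm(p-q)
def save(n,p): cv2.imwrite(n,cv2.cvtColor(p,cv2.COLOR_RGB2BGR))
E
python3 - <<'E'
from h import *
for n in("scene","top"):
    p,d,K,E,c=snap(n); save(f"pics/{n}0.png",p); np.savez(f"{n}0.npz",p=p,d=d,K=K,E=E); print(n,K,E.round(3),c.keys())
print(sense(), r.nose_length)
E
```

```text
pics
scene [[443.92346317   0.         283.29754205]
 [  0.         443.92346317 213.29568008]
 [  0.           0.           1.        ]] [[ 2.100000e-02 -6.800000e-01  7.330000e-01  1.249258e+03]
 [ 1.000000e+00  7.000000e-03 -2.200000e-02 -1.058660e+02]
 [ 1.000000e-02  7.330000e-01  6.800000e-01  7.559470e+02]
 [ 0.000000e+00  0.000000e+00  0.000000e+00  1.000000e+00]] dict_keys(['mtx', 'extrinsics'])
top [[452.52622291   0.         274.98168686]
 [  0.         452.52622291 205.14642725]
 [  0.           0.           1.        ]] [[-1.800000e-02  9.940000e-01 -1.040000e-01  4.595510e+02]
 [-1.000000e+00 -1.900000e-02 -6.000000e-03 -9.301500e+01]
 [-8.000000e-03  1.040000e-01  9.950000e-01  1.167171e+03]
 [ 0.000000e+00  0.000000e+00  0.000000e+00  1.000000e+00]] dict_keys(['mtx', 'extrinsics'])
{'time': 0.1, 'joint_pos': array([-8.12129298e+01,  7.51031332e+00,  8.53242506e+01, -1.69822811e-03,
        8.72612414e+01, -4.89121620e+00]), 'qd': array([ 0.0550428 , -0.07485519, -0.23057493, -0.09607614,  0.06026976,
        0.03654622]), 'joint_efforts': array([ 1.62668763e-03, -5.70949316e+01, -5.01943338e+01, -2.82167057e-04,
        8.16935470e-03, -1.13870325e-05]), 'tool_pos': array([ 141.8413715 , -582.51549764,  252.3425681 ]), 'tcp_rot': array([-93.87694915,  89.9041797 ,  99.80141984]), 'ft_force': array([ 0.29116787,  0.33723396, -0.03284429]), 'wrist_torque': array([ 0.03599531, -0.00592311,  0.00938868]), 'finger_gap': 85.42131618030191} 22.0
```

View pics/scene0.png

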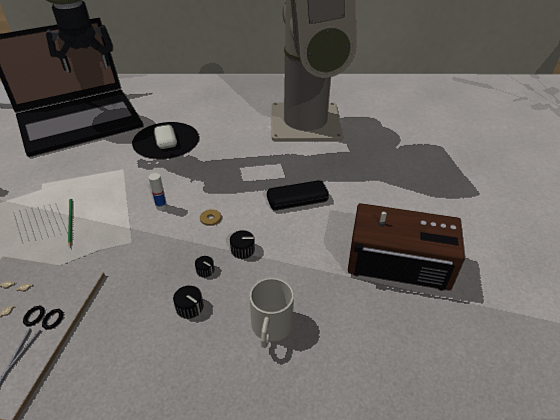

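View pics/top0.png

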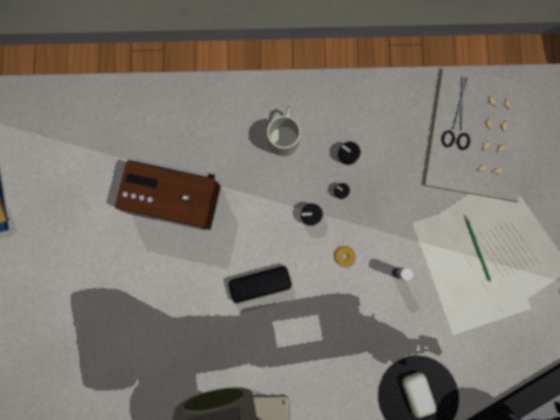

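The scene view faces the robot. Three black knobs stand at scene (242,244), (204,266) and (188,302), which are top (311,214), (342,190) and (348,153). The middle one looks smallest. The brass ring is at scene (210,217), top (345,256). The radio's post is at scene (383,217), top (186,198). Possible mix-ups are the two bigger knobs, the white glue stick at (157,190), the four small buttons on the radio at (423–453,224), and the scissors' black handles at (36,317).

```bash
cat > m.py <<'E'
from h import *
S=np.load("scene0.npz");T=np.load("top0.npz")
def comp(p,mask,u,v,R=30):
    n,l,st,c=cv2.connectedComponentsWithStats(mask.astype(np.uint8))
    ks=[k for k in range(1,n) if st[k][4]>5]
    k=min(ks,key=lambda k:np.hypot(*(c[k]-[u,v]))); return l==k,st[k],c[k]
for n,D,pts in(("scene",S,[(242,244),(204,266),(188,302)]),("top",T,[(311,214),(342,190),(348,153)])):
    p=D["p"].astype(int);g=p.max(2)
    for q in pts:
        m,st,c=comp(p,g<60,*q); print(n,"knob",q,st,c.round(1), D["d"][int(c[1]),int(c[0])])
    ring=(p[...,0]-p[...,2]>45)&(g>70); q=(210,217) if n=="scene" else (345,256)
    m,st,c=comp(p,ring,*q); x,y,w,h,a=st
    print(n,"ring",st,c.round(1),[x+w/2,y+h/2])
    dd=D["d"]; q=(383,217) if n=="scene" else (186,198)
    print(dd[q[1]-3:q[1]+4,q[0]-4:q[0]+5].round(0))
def crop(D,u,v,R=20): 
    return cv2.resize(D["p"][v-R:v+R,u-R:u+R],(390,290) and (290,290),interpolation=cv2.INTER_CUBIC)
save("pics/crop1.png",np.vstack([np.hstack([crop(S,204,266),crop(S,383,217)]),np.hstack([crop(T,342,190),crop(T,186,198)])]))
E
python3 m.py
```

```text
scene knob (242, 244) [230 231  25  28 567] [241.8 244.6] 981.3427
scene knob (204, 266) [195 256  21  22 330] [204.2 266.3] 952.20013
scene knob (188, 302) [173 286  31  33 753] [187.9 301.7] 870.2327
scene ring [200 209  21  15 213] [209.7 216.4] [np.float64(210.5), np.float64(216.5)]
[[946. 948. 949. 902. 904. 901. 905. 905. 946.]
 [944. 942. 907. 905. 904. 903. 903. 907. 943.]
 [940. 943. 909. 908. 908. 906. 909. 942. 942.]
 [938. 939. 908. 909. 909. 911. 909. 938. 937.]
 [939. 938. 910. 909. 912. 911. 912. 939. 936.]
 [935. 936. 911. 912. 913. 914. 916. 936. 936.]
 [932. 915. 914. 914. 916. 917. 933. 934. 932.]]
top knob (311, 214) [301 204  21  21 311] [311.4 213.9] 1130.2576
top knob (342, 190) [333 184  16  14 158] [341.  190.9] 1146.3005
top knob (348, 153) [337 142  23  22 349] [348.2 153.3] 1146.5024
top ring [335 246  20  20 290] [344.8 255.8] [np.float64(345.0), np.float64(256.0)]
[[1063. 1061. 1061. 1063. 1058. 1063. 1062. 1062. 1063.]
 [1062. 1060. 1061. 1030. 1035. 1052. 1060. 1066. 1063.]
 [1031. 1029. 1029. 1032. 1031. 1039. 1052. 1056. 1063.]
 [1066. 1030. 1029. 1032. 1035. 1042. 1053. 1055. 1059.]
 [1062. 1062. 1034. 1033. 1042. 1050. 1053. 1054. 1063.]
 [1061. 1062. 1055. 1055. 1053. 1051. 1055. 1061. 1061.]
 [1061. 1061. 1054. 1061. 1059. 1059. 1057. 1062. 1063.]]
```

View pics/crop1.png

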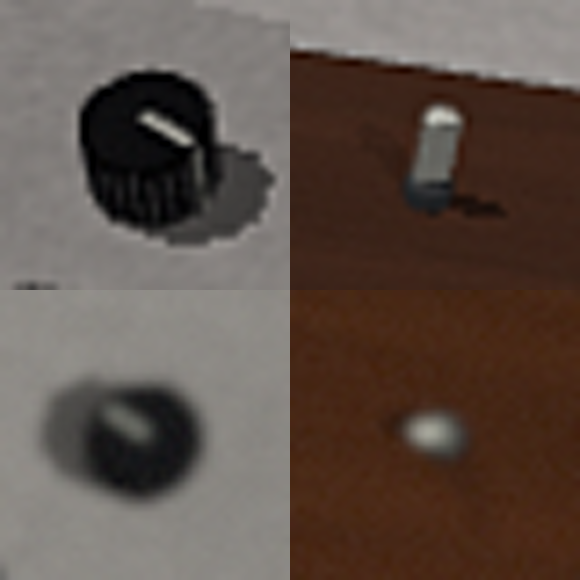

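The crops show the knob's line running from its middle to the rim, towards +x/+y (it continues down the side at the lower right of the scene crop). The shaft's flat faces roughly towards the scene camera (+x world). Next I measure positions and the flat's normal from averaged depth.

```bash
cat > m2.py <<'E'
from m import comp
from h import *
s=[snap("scene") for _ in range(8)]; t=[snap("top") for _ in range(6)]
def avg(L):
    d=np.array([x[1] for x in L]); return np.mean([x[0] for x in L],0), np.median(d,0), L[0][2],L[0][3]
sp,sd,K1,E1=avg(s); tp,td,K2,E2=avg(t); np.savez("avg0.npz",sp=sp,sd=sd,tp=tp,td=td,K1=K1,E1=E1,K2=K2,E2=E2)
def cloud(d,K,E,u,v,R):
    vv,uu=np.mgrid[v-R:v+R+1,u-R:u+R+1]; z=d[vv,uu].ravel(); q=np.linalg.inv(K)@np.array([uu.ravel(),vv.ravel(),np.ones(uu.size)])
    return (E[:3,:3]@(np.array([q[0],-q[1],-np.ones(uu.size)])*z)+E[:3,3:4]).T, uu.ravel(),vv.ravel()
# ring
rs,rt=[comp(p,(p[...,0]-p[...,2]>45)&(p.max(2)>70),*q)[2] for p,q in((sp,(210,217)),(tp,(345,256)))]
print("ring tri",tri(ray(K1,E1,*rs),ray(K2,E2,*rt)))
for K,E,c in((K1,E1,rs),(K2,E2,rt)): print(" ring on z=8",onz(K,E,*c,7).round(1))
for nm,d,K,E,qs in(("scene",sd,K1,E1,[(242,244),(204,266),(188,302)]),("top",td,K2,E2,[(311,214),(342,190),(348,153)])):
    for q in qs:
        P,_,_=cloud(d,K,E,*q,18); z=np.median(P[:,2][P[:,2]>20]); m=P[abs(P[:,2]-z)<4]; 
        (c,rad)=cv2.minEnclosingCircle(m[:,:2].astype(np.float32)); print(nm,"knob top z",z.round(1),"c",m.mean(0).round(1),np.round(c,1),"r",round(rad,1),len(m))
P,u,v=cloud(sd,K1,E1,383,217,9)
m=(P[:,2]>124)&(P[:,2]<141)&(np.hypot(*(P[:,:2]-np.median(P[(P[:,2]>124)][:,:2],0)).T)<12); A=P[m]
c=A.mean(0); w=np.linalg.svd(A-c)[2][2]; print("flat pts",len(A),c.round(1),"normal",w.round(3),"yaw",np.degrees(np.arctan2(w[1],w[0])))
b=np.linalg.lstsq(np.c_[A[:,1]-c[1],np.ones(len(A))],A[:,0],rcond=None)[0]; print("dx/dy",b)
for nm,(d,K,E,q) in dict(s=(sd,K1,E1,(383,215)),t=(td,K2,E2,(186,198))).items():
    P,u,v=cloud(d,K,E,*q,9); m=P[:,2]>141.5; print(nm,"tip",m.sum(),P[m].mean(0).round(1),P[m].min(0).round(1),P[m].max(0).round(1),"px",u[m].mean(),v[m].mean()); 
    m=abs(P[:,2]-115)<8; print("  radio top z",np.median(P[m][:,2]))
np.set_printoptions(linewidth=150); print(sp[208:226,377:391].mean(2).astype(int)); print(tp[191:206,178:195].mean(2).astype(int)); print(sense()["time"])
E
python3 m2.py | grep -v -e "scene knob" -e "top knob ("
```

```text
scene ring [200 209  21  15 213] [209.7 216.4] [np.float64(210.5), np.float64(216.5)]
[[946. 948. 949. 902. 904. 901. 905. 905. 946.]
 [944. 942. 907. 905. 904. 903. 903. 907. 943.]
 [940. 943. 909. 908. 908. 906. 909. 942. 942.]
 [938. 939. 908. 909. 909. 911. 909. 938. 937.]
 [939. 938. 910. 909. 912. 911. 912. 939. 936.]
 [935. 936. 911. 912. 913. 914. 916. 936. 936.]
 [932. 915. 914. 914. 916. 917. 933. 934. 932.]]
top ring [335 246  20  20 290] [344.8 255.8] [np.float64(345.0), np.float64(256.0)]
[[1063. 1061. 1061. 1063. 1058. 1063. 1062. 1062. 1063.]
 [1062. 1060. 1061. 1030. 1035. 1052. 1060. 1066. 1063.]
 [1031. 1029. 1029. 1032. 1031. 1039. 1052. 1056. 1063.]
 [1066. 1030. 1029. 1032. 1035. 1042. 1053. 1055. 1059.]
 [1062. 1062. 1034. 1033. 1042. 1050. 1053. 1054. 1063.]
 [1061. 1062. 1055. 1055. 1053. 1051. 1055. 1061. 1061.]
 [1061. 1061. 1054. 1061. 1059. 1059. 1057. 1062. 1063.]]
ring tri (array([ 448.03317192, -262.64214409,    4.02442523]), np.float64(0.6135930131686146))
 ring on z=8 [ 451.2 -262.3    7. ]
 ring on z=8 [ 448.  -261.9    7. ]
top knob top z 39.1 c [ 5
[... 2034 characters left out ...]
 49  81 113 133 137 127 105  79  58  46  42  41  41  42]
 [ 39  36  37  56  95 134 156 158 144 117  89  65  49  43  42  41  42]
 [ 42  41  42  52  82 118 140 144 131 110  86  64  48  43  41  43  42]
 [ 43  43  43  46  60  82  98 102  98  88  73  57  45  41  43  42  42]
 [ 43  43  44  44  48  52  58  63  64  62  55  46  40  42  42  42  42]
 [ 44  43  44  44  43  43  44  46  45  45  41  38  38  41  42  43  43]
 [ 43  43  43  44  43  43  44  42  41  41  40  37  40  39  42  43  44]
 [ 45  44  44  43  43  45  44  43  42  39  38  38  38  40  40  42  43]
 [ 45  44  45  45  44  45  44  43  43  40  41  39  39  39  42  43  43]
 [ 46  46  45  46  45  46  46  45  44  43  42  42  39  42  40  41  44]]
0.8
```

```bash
cat > m3.py <<'E'
from h import *
D=np.load("avg0.npz")
for p,K,E,q in((D["sp"],D["K1"],D["E1"],(204,266)),(D["tp"],D["K2"],D["E2"],(341,190))):
    u,v=q;R=13; vv,uu=np.mgrid[v-R:v+R+1,u-R:u+R+1]
    X=np.array([onz(K,E,a,b,28) for a,b in zip(uu.ravel(),vv.ravel())]); g=p.mean(2)[vv,uu].ravel()
    rr=np.hypot(X[:,0]-613.5,X[:,1]+255.6); m=(rr<17); w=np.clip(g-np.percentile(g[m],60),0,None)*m
    c=(w[:,None]*X).sum(0)/w.sum(); C=np.cov((X-c)[:,:2].T,aweights=w); ev,V=np.linalg.eigh(C); a=V[:,1]
    print("line c",c.round(1),"yaw",np.degrees(np.arctan2(a[1],a[0])).round(1),"or via centre",np.degrees(np.arctan2(c[1]+255.6,c[0]-613.5)).round(1),ev.round(1))
sd,K,E=D["sd"],D["K1"],D["E1"]
for nm,d,K,E,q,h in(("s",D["sd"],D["K1"],D["E1"],(204,262),28),("t",D["td"],D["K2"],D["E2"],(341,190),28),("s",D["sd"],D["K1"],D["E1"],(210,217),8),("t",D["td"],D["K2"],D["E2"],(345,256),8)):
    u,v=q;R=16;vv,uu=np.mgrid[v-R:v+R+1,u-R:u+R+1]
    P=np.array([dpt(K,E,a,b,d[b,a]) for a,b in zip(uu.ravel(),vv.ravel())]); m=P[abs(P[:,2]-h)<(4 if h>9 else 2.5)]
    print(nm,h,m.mean(0).round(1),m.min(0).round(1),m.max(0).round(1),"desk",np.median(P[P[:,2]<4][:,2]).round(1))
E
python3 m3.py
```

```text
line c [ 615.6 -251.    28. ] yaw -162.4 or via centre 65.9 [25.6 90.8]
line c [ 619.5 -251.3   28. ] yaw 57.4 or via centre 35.5 [13.3 39.4]
s 28 [ 616.9 -256.6   26.7] [ 597.7 -276.2   24.2] [ 634.8 -237.2   28.6] desk -1.2
t 28 [ 613.3 -255.4   28.3] [ 593.7 -275.1   24.8] [ 632.1 -236.8   31.4] desk 0.4
s 8 [ 450.2 -261.5    6.7] [ 427.  -286.4    5.5] [ 474.4 -237.     8.1] desk -1.3
t 8 [ 447.  -260.4    8.3] [ 422.1 -285.4    5.6] [ 472.8 -236.4   10.5] desk 0.6
```

```bash
python3 - <<'E'
from h import *
D=np.load("avg0.npz")
for p,K,E,e,q,c0 in((D["sp"],D["K1"],D["E1"],[(203.3,261.9),(210.6,266)],(206,264),(616,-256.5)),(D["tp"],D["K2"],D["E2"],[(342.7,190.3),(336.5,186.3)],(340,188.5),(613.4,-255.5))):
    a,b=[onz(K,E,*x,28) for x in e]; d=b-a; print(a.round(1),b.round(1),np.degrees(np.arctan2(d[1],d[0])))
    u,v=np.round(q).astype(int);R=5; g=p.mean(2)[v-R:v+R+1,u-R:u+R+1]; print(g.astype(int))
    vv,uu=np.mgrid[v-R:v+R+1,u-R:u+R+1]; X=np.array([onz(K,E,x,y,28)[:2] for x,y in zip(uu.ravel(),vv.ravel())])
    m=np.hypot(*(X-c0).T)<16; w=np.clip(g.ravel()-45,0,None)*m; c=(w[:,None]*X).sum(0)/w.sum(); a=np.linalg.eigh(np.cov((X-c).T,aweights=w))[1][:,1]
    print(c.round(1),"axis",np.degrees(np.arctan2(a[1],a[0])),"ctr",np.degrees(np.arctan2(*(c-c0)[::-1])))
E
```

```text
[ 616.4 -257.5   28. ] [ 628.2 -240.7   28. ] 55.126438905063765
[[ 13  13  12  11  12  13  14  14  13   9   8]
 [ 13  11   8   6   6   8  11  13  13  12   5]
 [ 12  11  39  79  50  11   4   9  12  12   9]
 [ 12  20  90 170 130  83  47   0   7  12   8]
 [ 12   8   6  53 134 163 130  68  29   4   7]
 [ 14  13   9   1   7  69 151 162 106  39   1]
 [ 13  13  14  11   7   0  24 104 164  94   7]
 [ 14  14  13  12  12  11   6   4  15  21  48]
 [ 14  14  14  13  14  13  10   3   1  37  77]
 [ 12  13  13  12  10   8   4   3   6  37  75]
 [  5  11   5   5   5   7   8   6  19  28  77]]
[ 620.4 -250.4] axis 53.368469269473344 ctr 54.60968965332921
[ 613.3 -258.9   28. ] [ 623.8 -243.6   28. ] 55.57016763462931
[[84 86 84 80 76 71 68 66 67 73 85]
 [73 68 61 52 43 37 34 32 33 37 52]
 [67 67 66 58 43 30 23 23 23 24 31]
 [60 71 87 84 69 48 34 26 23 22 24]
 [49 67 91 99 92 78 60 40 27 20 21]
 [35 48 69 87 97 98 85 61 36 24 23]
 [23 27 42 58 80 94 91 69 41 24 22]
 [21 21 26 34 50 66 71 58 38 25 21]
 [21 21 21 23 28 37 41 37 27 21 22]
 [20 21 21 23 24 23 26 24 21 22 22]
 [22 19 22 21 22 20 22 21 22 20 21]]
[ 619.9 -250.1] axis 55.73769730080393 ctr 39.54276827207635
```

```bash
cat >> h.py <<'E'
from scipy.spatial.transform import Rotation as Ro
def rot(s=None): s=s or sense(); return Ro.from_euler("xyz",s["tcp_rot"],degrees=True)
def jaw(R): y=R.as_matrix()[:,1]; return np.degrees(np.arctan2(y[1],y[0]))
def plan(x,y,z,yaw=None):
    """shift (m, tool axes) and turn (deg rotvec) to the world target; yaw = jaw direction"""
    s=sense(); R=rot(s); yj=jaw(R)
    if yaw is None: yaw=yj
    a=np.radians(yaw); yt=np.array([np.cos(a),np.sin(a),0]); xt=np.array([0,0,-1.]); Rt=Ro.from_matrix(np.c_[xt,yt,np.cross(xt,yt)])
    print("jaw now",round(yj,1),"shift m",(R.inv().apply(np.array([x,y,z])-s["tool_pos"])/1e3).round(4),"turn",(R.inv()*Rt).as_rotvec(degrees=True).round(1),"axes",R.as_matrix().round(2).tolist())
E
python3 - <<'E'
from h import *
plan(449,-261.3,100); plan(449,-261.3,30,0)
E
```

```text
jaw now -76.3 shift m [ 0.1533 -0.2399 -0.3744] turn [ 0. -0. -0.] axes [[0.0, 0.24, -0.97], [-0.0, -0.97, -0.24], [-1.0, 0.0, -0.0]]
jaw now -76.3 shift m [ 0.2233 -0.2399 -0.3744] turn [-76.3   0.   -0. ] axes [[0.0, 0.24, -0.97], [-0.0, -0.97, -0.24], [-1.0, 0.0, -0.0]]
```

Request:
carry_out --commands '[0.06, -0.24, -0.374, 0, 0, 0, -0.4, 0.06, -0.24, -0.374, 0, 0, 0, -0.4, 0.06, -0.24, -0.374, 0, 0, 0, -0.4, 0.06, -0.24, -0.374, 0, 0, 0, -0.4, 0.06, -0.24, -0.374, 0, 0, 0, -0.4, 0.06, -0.24, -0.374, 0, 0, 0, -0.4, 0.06, -0.24, -0.374, 0, 0, 0, -0.4, 0.06, -0.24, -0.374, 0, 0, 0, -0.4, 0.06, -0.24, -0.374, 0, 0, 0, -0.4, 0.06, -0.24, -0.374, 0, 0, 0, -0.4]'

```text
time: 2.05
tool_pos: [447.9, -262.6, 193.6]
tcp_rot: [74.3, 90.0, -92.1]
ft_force: [0.2, -0.6, 0.4]
finger_gap: 59.5
```

```bash
python3 - <<'E'
from h import *
plan(449,-261.3,32); print(sense())
E
```

```text
jaw now -76.4 shift m [ 0.1616 -0.0011 -0.0014] turn [-0.  0. -0.] axes [[-0.0, 0.24, -0.97], [-0.0, -0.97, -0.24], [-1.0, 0.0, 0.0]]
{'time': 2.05, 'joint_pos': array([-3.60175351e+01, -3.04672758e+00,  1.02354050e+02, -3.20965135e-02,
        8.06713926e+01,  4.03801978e+01]), 'qd': array([-0.75247934, -0.23839589, -0.0385097 ,  0.14578011, -0.0493228 ,
        0.1430601 ]), 'joint_efforts': array([ 9.54690836e-01, -4.58425534e+01, -4.87105143e+01,  7.37063284e-02,
        4.36588540e-03,  1.61559983e-03]), 'tool_pos': array([ 447.89082909, -262.55473351,  193.58796767]), 'tcp_rot': array([ 74.27896436,  89.96183971, -92.11357164]), 'ft_force': array([ 0.24090805, -0.57199977,  0.44403704]), 'wrist_torque': array([0.01914419, 0.00092498, 0.02901889]), 'finger_gap': 59.497205343979495}
```

Request:
carry_out --commands '[0.06, -0.001, -0.0015, 0, 0, 0, -0.5, 0.11, -0.001, -0.0015, 0, 0, 0, -0.5, 0.15, -0.001, -0.0015, 0, 0, 0, -0.5, 0.162, -0.001, -0.0015, 0, 0, 0, -0.5, 0.162, -0.001, -0.0015, 0, 0, 0, -0.5, 0.162, -0.001, -0.0015, 0, 0, 0, -0.5]'

```text
time: 2.8
tool_pos: [450.4, -262.8, 33.9]
tcp_rot: [121.9, 89.8, -44.5]
ft_force: [0.4, 0.3, -0.5]
finger_gap: 64.0
```

```bash
python3 - <<'E'
from h import *
plan(449,-261.3,20)
a=snap("scene")[0];b=snap("top")[0]
f=lambda p,u,v:cv2.resize(p[v-35:v+35,u-40:u+40],(400,350),interpolation=cv2.INTER_CUBIC)
save("pics/c2.png",np.hstack([f(a,210,205),f(b,345,256)]))
E
```

```text
jaw now -76.4 shift m [ 0.0138 -0.0018  0.001 ] turn [ 0.  -0.1 -0.2] axes [[0.0, 0.23, -0.97], [-0.0, -0.97, -0.23], [-1.0, 0.0, -0.0]]
```

View pics/c2.png

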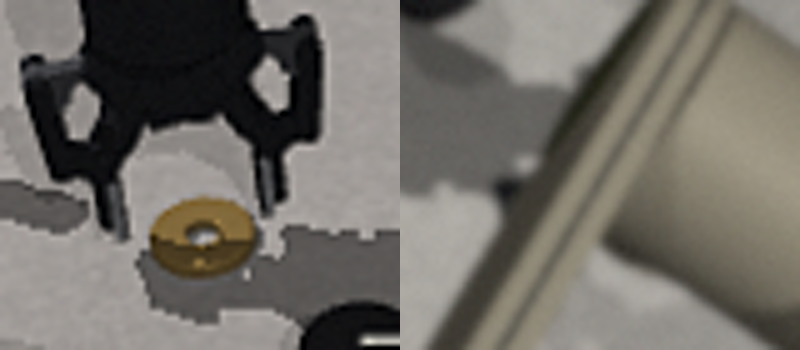

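The fingers straddle the ring in the scene crop: tips at (120,238) and (265,212), ring at (205,238), with the ring slightly towards +y. I shift to suit and lower gently.

Request:
carry_out --commands '[0.006, -0.002, 0.001, 0, 0, 0, -0.5, 0.01, -0.002, 0.001, 0, 0, 0, -0.5, 0.0125, -0.002, 0.001, 0, 0, 0, -0.5, 0.0145, -0.002, 0.001, 0, 0, 0, -0.5, 0.0145, -0.002, 0.001, 0, 0, 0, -0.5]'

```text
time: 3.52
tool_pos: [448.9, -260.7, 18.9]
tcp_rot: [120.7, 89.8, -45.7]
ft_force: [0.7, -0.3, -0.4]
finger_gap: 63.9
```

Request:
carry_out --commands '[-0.001, 0, 0, 0, 0, 0, 0, -0.001, 0, 0, 0, 0, 0, 0, -0.001, 0, 0, 0, 0, 0, 0, -0.001, 0, 0, 0, 0, 0, 0, -0.001, 0, 0, 0, 0, 0, 0]' --grip_force 40

```text
time: 4.15
tool_pos: [449.0, -260.8, 20.1]
tcp_rot: [122.2, 89.8, -44.2]
ft_force: [0.6, -0.1, 2.4]
finger_gap: 50.0
```

```bash
python3 - <<'E'
from h import *
print(sense()["tool_pos"],sense()["finger_gap"],rot().as_matrix().round(3).tolist())
E
```

```text
[ 449.0407703  -260.7728454    20.11847824] 49.97393777858015 [[0.003, 0.235, -0.972], [-0.003, -0.972, -0.235], [-1.0, 0.003, -0.002]]
```

Request:
carry_out --commands '[-0.001, 0, 0, 0, 0, 0, 0.2, -0.03, 0, 0, 0, 0, 0, 0.2, -0.08, 0, 0, 0, 0, 0, 0.2, -0.13, 0, 0, 0, 0, 0, 0.2, -0.18, 0, 0, 0, 0, 0, 0.2, -0.18, 0, 0, 0, 0, 0, 0.2, -0.18, 0, 0, 0, 0, 0, 0.2]'

```text
time: 5.03
tool_pos: [448.2, -260.0, 199.4]
tcp_rot: [119.3, 89.8, -47.1]
ft_force: [-0.0, -0.8, -1.3]
finger_gap: 49.7
```

```bash
python3 - <<'E'
from h import *
plan(590,119,200)
a=snap("scene")[0];b=snap("top")[0]
c=lambda p:cv2.resize(p[50:290,100:330],(390,400))
save("pics/c3.png",np.hstack([c(a),cv2.resize(b[150:350,250:450],(400,400))]))
E
```

```text
jaw now -76.4 shift m [-0.0012 -0.3351 -0.227 ] turn [ 0.  -0.1 -0.2] axes [[0.0, 0.24, -0.97], [-0.0, -0.97, -0.24], [-1.0, 0.0, -0.0]]
```

View pics/c3.png

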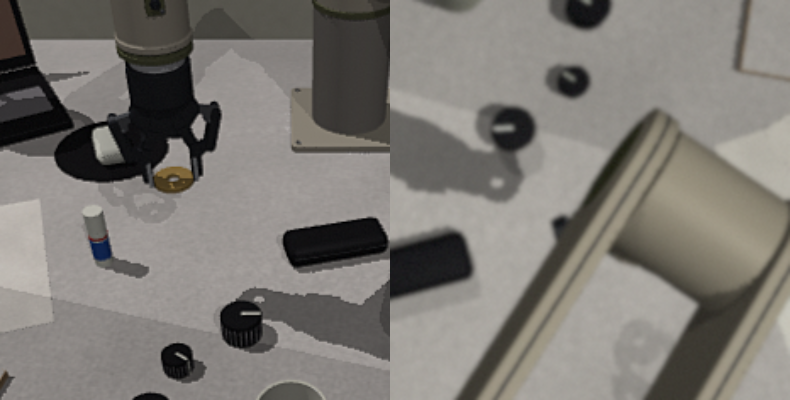

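The ring is held level at crop (173,180). Carrying it over the post.

Request:
carry_out --commands '[0, -0.05, -0.034, 0, 0, 0, 0.2, 0, -0.1, -0.068, 0, 0, 0, 0.2, 0, -0.15, -0.102, 0, 0, 0, 0.2, 0, -0.2, -0.136, 0, 0, 0, 0.2, 0, -0.25, -0.17, 0, 0, 0, 0.2, 0, -0.3, -0.204, 0, 0, 0, 0.2, -0.001, -0.335, -0.227, 0, 0, 0, 0.2, -0.001, -0.335, -0.227, 0, 0, 0, 0.2, -0.001, -0.335, -0.227, 0, 0, 0, 0.2, -0.001, -0.335, -0.227, 0, 0, 0, 0.2]'

```text
time: 6.38
tool_pos: [588.9, 118.2, 197.9]
tcp_rot: [23.1, 89.9, -143.4]
ft_force: [-0.3, -0.1, -0.2]
finger_gap: 49.6
```

```bash
cat > ringchk.py <<'E'
from h import *
s=sense(); print(s["tool_pos"],s["finger_gap"],s["ft_force"],s["time"])
p,d,K,E,_=snap("scene"); p=p.astype(int)
z=s["tool_pos"][2]
# points by depth around ring, brass-coloured
g=p.max(2); m=(p[...,0]-p[...,2]>45)&(g>70)&(p[...,1]-p[...,2]>20)
vv,uu=np.nonzero(m); P=np.array([dpt(K,E,a,b,d[b,a]) for a,b in zip(uu,vv)]); k=(P[:,2]>100)&(np.hypot(P[:,0]-590,P[:,1]-119)<60)
P=P[k];uu=uu[k];vv=vv[k]; print(len(P),P.mean(0).round(1),P.min(0).round(1),P.max(0).round(1))
zt=np.percentile(P[:,2],80); print("top z",zt); t=P[abs(P[:,2]-zt)<3]; print("top face bbox centre",((t.min(0)+t.max(0))/2).round(1),t.min(0).round(1),t.max(0).round(1))
u,v=int(uu.mean()),int(vv.mean()); save("pics/c4.png",cv2.resize(p[v-40:v+60,u-60:u+60].astype(np.uint8),(600,500),interpolation=cv2.INTER_CUBIC)); print(u,v)
plan(590,119,z-20,-76)
E
python3 ringchk.py
```

```text
[588.85691638 118.17463106 197.91794136] 49.58927271394957 [-0.27768567 -0.14048669 -0.16312681] 6.375
146 [583.3 120.4 184.3] [564.5 101.6 182. ] [616.2 140.9 186.8]
top z 185.30231060420954
top face bbox centre [590.3 121.2 184.5] [564.5 101.6 182.3] [616.2 140.9 186.8]
387 195
jaw now -76.5 shift m [ 0.0203 -0.0006 -0.0012] turn [-0.5  0.1 -0. ] axes [[-0.0, 0.23, -0.97], [-0.0, -0.97, -0.23], [-1.0, 0.0, 0.0]]
```

View pics/c4.png

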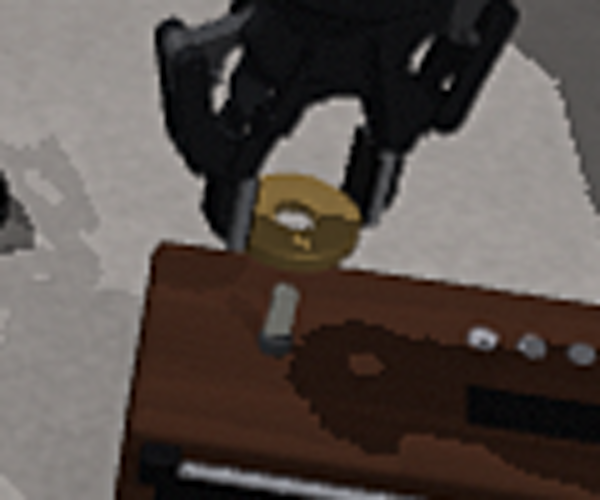

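The ring (crop (303,222)) hangs over and behind the shaft (crop (283,315)), level. Now a finer offset from its rim edges.

```bash
cat > rim.py <<'E'
from h import *
from scipy.optimize import least_squares
s=sense(); T=s["tool_pos"]; p,d,K,E,_=snap("scene"); p=p.astype(int); g=p.max(2)
m=((p[...,0]-p[...,2]>35)&(p[...,1]-p[...,2]>22)).astype(np.uint8)
q=np.linalg.inv(E)@np.r_[T-[0,0,16],1]; u0,v0=(K@np.array([q[0],-q[1],-q[2]])/-q[2])[:2]
m[:, :int(u0)-25]=0; m[:,int(u0)+25:]=0; m[:int(v0)-20]=0; m[int(v0)+25:]=0
c=max(cv2.findContours(m,cv2.RETR_EXTERNAL,cv2.CHAIN_APPROX_NONE)[0],key=cv2.contourArea)[:,0]
zt,zb=T[2]-12,T[2]-20; mid=c[:,1].mean()
jd=np.radians(jaw(rot(s)))
def use(P): # drop the parts covered by fingers: within 40 deg of jaw axis
    a=np.arctan2(P[:,1]-T[1],P[:,0]-T[0]); return abs(np.sin(a-jd))>0.6
A=np.array([onz(K,E,*x,zt) for x in c[c[:,1]<mid]]); B=np.array([onz(K,E,*x,zb) for x in c[c[:,1]>mid]])
A=A[use(A)];B=B[use(B)]; P=np.r_[A,B][:,:2]
f=least_squares(lambda x:np.hypot(*(P-x[:2]).T)-x[2],[*T[:2],26],loss="soft_l1")
g=least_squares(lambda x:np.hypot(*(P-x[:2]).T)-26.3,[*T[:2]],loss="soft_l1")
print("TCP",T,"circle",f.x.round(1),"fixed r",g.x.round(1),len(A),len(B),"rms",np.sqrt((f.fun**2).mean()).round(2))
E
python3 rim.py; python3 - <<'E'
import sys; sys.path.insert(0,'.')
from h import *
D=np.load("avg0.npz");K,E=D["K1"],D["E1"]
# shaft outline in scene at rest: sides of the body mid-height (z~130), tip back edge
p=D["sp"].mean(2)
for v in (215,217,219):
    r_=p[v,376:392]; t=68; i=np.nonzero(r_>t)[0]; a,b=i[0],i[-1]
    L=376+a-(r_[a]-t)/(r_[a]-r_[a-1]); Rr=376+b+(r_[b]-t)/(r_[b]-r_[b+1])
    print(v,L,Rr,[onz(K,E,(L+Rr)/2,v,z)[:2].round(1) for z in (130,140)])
print("tip back edge",onz(K,E,383.5,211.3,145),"flat edge",onz(K,E,383.5,213.6,145))
E
```

```text
TCP [589.02079705 118.15313195 198.25529098] circle [590.8 116.6  22.7] fixed r [590.2 111.4] 16 21 rms 1.61
215 380.3957055214724 385.79181708784597 [array([581.7, 121.3]), array([592.4, 117.7])]
217 380.1963963963964 385.4362989323843 [array([587.7, 119.6]), array([598.3, 116. ])]
219 379.69279661016947 385.18821096173735 [array([593.7, 117.7]), array([604.2, 114.2])]
tip back edge [586.6878326  118.76486339 145.        ] flat edge [593.57353827 117.47351825 145.        ]
```

```bash
python3 -c "
from h import *
plan(590,118.7,146,-76)"
```

```text
jaw now -76.5 shift m [ 0.0525 -0.0003 -0.0009] turn [-0.5  0.  -0. ] axes [[-0.0, 0.23, -0.97], [-0.0, -0.97, -0.23], [-1.0, 0.0, 0.0]]
```

Request:
carry_out --commands '[0.015, -0.0005, -0.001, 0, 0, 0, 0.2, 0.028, -0.0005, -0.001, 0, 0, 0, 0.2, 0.036, -0.0005, -0.001, 0, 0, 0, 0.2, 0.044, -0.0005, -0.001, 0, 0, 0, 0.2, 0.0525, -0.0005, -0.001, 0, 0, 0, 0.2, 0.0525, -0.0005, -0.001, 0, 0, 0, 0.2]'

```text
time: 7.22
tool_pos: [589.5, 118.9, 145.0]
tcp_rot: [14.6, 89.9, -151.8]
ft_force: [0.4, -0.8, -0.4]
finger_gap: 49.7
```

```bash
python3 - <<'E'
from h import *
a=[snap("scene")[0] for _ in range(3)]; p=np.mean(a,0).astype(np.uint8)
save("pics/c5.png",cv2.resize(p[190:250,345:425],(800,600),interpolation=cv2.INTER_CUBIC))
plan(590,118.7,136,-76)
E
```

```text
jaw now -76.5 shift m [0.0105 0.0002 0.0004] turn [-0.5 -0.  -0. ] axes [[0.0, 0.23, -0.97], [-0.0, -0.97, -0.23], [-1.0, 0.0, -0.0]]
```

View pics/c5.png

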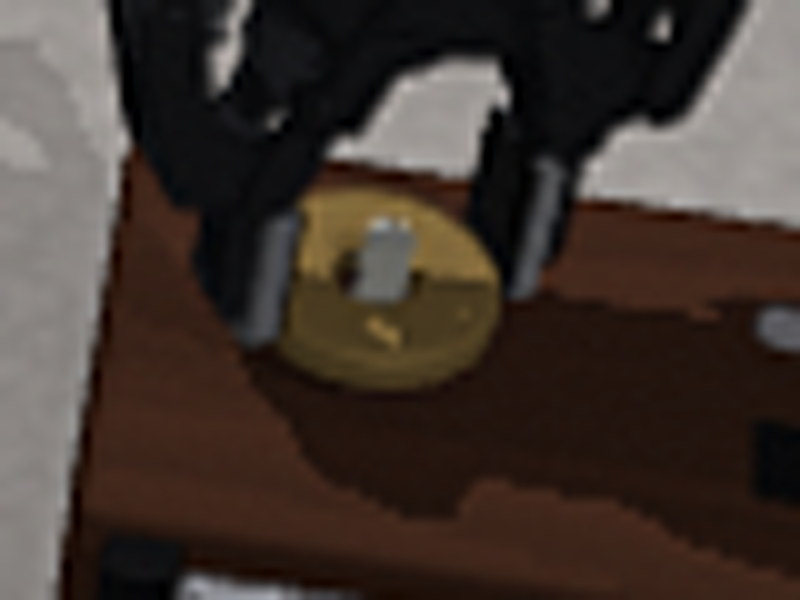

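The shaft (crop (382,260)) stands in the middle of the ring's hole. Lowering.

Request:
carry_out --commands '[0.003, 0.0, 0.0005, 0, 0, 0, 0.2, 0.006, 0.0, 0.0005, 0, 0, 0, 0.2, 0.008, 0.0, 0.0005, 0, 0, 0, 0.2, 0.0085, 0.0, 0.0005, 0, 0, 0, 0.2, 0.0085, 0.0, 0.0005, 0, 0, 0, 0.2]'

```text
time: 8.0
tool_pos: [590.1, 119.1, 138.1]
tcp_rot: [137.2, 89.9, -29.2]
ft_force: [1.4, 1.6, -0.4]
finger_gap: 49.5
```

Request:
carry_out --commands '[0.001, 0, 0, 0, 0, 0, 0.2, 0.0015, 0, 0, 0, 0, 0, 0.2, 0.0015, 0, 0, 0, 0, 0, 0.2]'

```text
time: 8.38
tool_pos: [590.2, 119.1, 136.7]
tcp_rot: [148.5, 89.9, -18.0]
ft_force: [1.1, 2.4, -1.0]
finger_gap: 49.6
```

Request:
carry_out --commands '[0, 0, 0, 0, 0, 0, -0.3, 0, 0, 0, 0, 0, 0, -0.5, 0, 0, 0, 0, 0, 0, -0.5, 0, 0, 0, 0, 0, 0, -0.5, -0.02, 0, 0, 0, 0, 0, -0.5, -0.06, 0, 0, 0, 0, 0, -0.5, -0.11, 0, 0, 0, 0, 0, -0.5, -0.11, 0, 0, 0, 0, 0, -0.5]'

```text
time: 9.38
tool_pos: [593.1, 119.5, 254.6]
tcp_rot: [170.8, 89.3, 4.3]
ft_force: [0.1, 0.2, -0.7]
finger_gap: 63.7
```

```bash
cat > ringz.py <<'E'
from h import *
a=[snap("scene") for _ in range(4)]; p=np.mean([x[0] for x in a],0); d=np.median([x[1] for x in a],0); K,E=a[0][2],a[0][3]
m=(p[...,0]-p[...,2]>35)&(p[...,1]-p[...,2]>22); m[:190]=0;m[250:]=0;m[:,:345]=0;m[:,425:]=0
vv,uu=np.nonzero(m); P=np.array([dpt(K,E,u,v,d[v,u]) for u,v in zip(uu,vv)])
k=(abs(P[:,2]-122)<7); Q=P[k]; lo,hi=Q.min(0),Q.max(0); print(len(P),"median",np.median(Q,0).round(1),"bbox",lo.round(1),hi.round(1),"c",((lo+hi)/2).round(1))
t=Q[Q[:,2]>119]; c=t.mean(0); A=np.linalg.lstsq(np.c_[t[:,:2]-c[:2],np.ones(len(t))],t[:,2],rcond=None)[0]; print("slopes",A.round(3),"n",len(t))
vv,uu=np.mgrid[255:262,370:380] ; 
save("pics/c6.png",cv2.resize(p[190:250,345:425].astype(np.uint8),(560,420),interpolation=cv2.INTER_CUBIC))
plan(614.3,-255.9,160,54.5)
plan(614.3,-255.9,160,-76)
E
python3 ringz.py
```

```text
320 median [597.1 113.7 121.5] bbox [565.4  91.8 115.1] [616.3 142.  127.8] c [590.8 116.9 121.5]
slopes [-8.00000e-03  1.00000e-03  1.21515e+02] n 285
jaw now -76.5 shift m [0.0862 0.3704 0.0635] turn [-131.    0.    0.] axes [[-0.0, 0.23, -0.97], [-0.0, -0.97, -0.23], [-1.0, 0.0, 0.0]]
jaw now -76.5 shift m [0.0862 0.3704 0.0635] turn [-0.5  0.  -0. ] axes [[-0.0, 0.23, -0.97], [-0.0, -0.97, -0.23], [-1.0, 0.0, 0.0]]
```

View pics/c6.png

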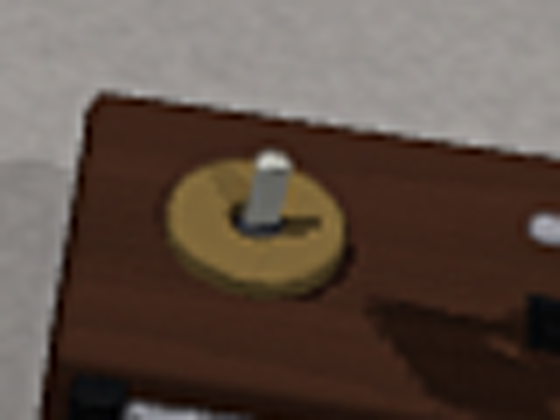

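The ring lies flat around the bush (crop (255,225), slopes about 0.01 or less). Its top reads 121.5, and this camera reads about 1.3 mm low. Now the knob.

Request:
carry_out --commands '[0.01, 0.06, 0.01, -10, 0, 0, -0.5, 0.02, 0.12, 0.02, -20, 0, 0, -0.5, 0.03, 0.18, 0.03, -30, 0, 0, -0.5, 0.05, 0.24, 0.042, -40, 0, 0, -0.5, 0.07, 0.3, 0.052, -50, 0, 0, -0.5, 0.086, 0.36, 0.062, -50.5, 0, 0, -0.5, 0.086, 0.3704, 0.063, -50.5, 0, 0, -0.5, 0.086, 0.3704, 0.063, -50.5, 0, 0, -0.5, 0.086, 0.3704, 0.063, -50.5, 0, 0, -0.5, 0.086, 0.3704, 0.063, -50.5, 0, 0, -0.5]'

```text
time: 10.82
tool_pos: [615.3, -254.2, 160.8]
tcp_rot: [55.8, 90.0, -60.1]
ft_force: [0.4, 0.4, -0.0]
finger_gap: 64.1
```

```bash
python3 -c "
from h import *
print(sense()['joint_pos'].round(1))
plan(614.8,-256,29,-26)"
```

```text
[-26.8  20.7  79.7  -0.   79.6  -1. ]
jaw now -25.9 shift m [0.1318 0.0003 0.0018] turn [ 0.1  0.  -0. ] axes [[0.0, 0.9, -0.44], [-0.0, -0.44, -0.9], [-1.0, 0.0, 0.0]]
```

Request:
carry_out --commands '[0.05, 0.0005, 0.002, 0, 0, 0, -0.5, 0.09, 0.0005, 0.002, 0, 0, 0, -0.5, 0.115, 0.0005, 0.002, 0, 0, 0, -0.5, 0.13, 0.0005, 0.002, 0, 0, 0, -0.5, 0.132, 0.0005, 0.002, 0, 0, 0, -0.5, 0.132, 0.0005, 0.002, 0, 0, 0, -0.5, 0.132, 0.0005, 0.002, 0, 0, 0, 0.1, 0.132, 0.0005, 0.002, 0, 0, 0, 0.4, 0.132, 0.0005, 0.002, 0, 0, 0, 0.4, 0.132, 0.0005, 0.002, 0, 0, 0, 0.4, 0.132, 0.0005, 0.002, 0, 0, 0, 0.4]' --grip_force 50

```text
time: 12.2
tool_pos: [616.2, -256.9, 30.7]
tcp_rot: [84.6, 89.8, -31.2]
ft_force: [-0.3, 0.0, 6.3]
finger_gap: 38.2
```

Request:
carry_out --commands '[-0.02, 0, 0, 0, 0, 0, 0.4, -0.07, 0, 0, 0, 0, 0, 0.4, -0.13, 0, 0, 0, 0, 0, 0.4, -0.18, 0, 0, 0, 0, 0, 0.4, -0.18, 0, 0, 0, 0, 0, 0.4]'

```text
time: 12.82
tool_pos: [618.6, -258.1, 219.5]
tcp_rot: [87.8, 89.1, -28.0]
ft_force: [0.5, -0.4, -0.1]
finger_gap: 38.3
```

```bash
python3 -c "
from h import *
print(sense()['finger_gap'])
plan(590.3,119.2,205,-76.5)"
```

```text
38.30887559668581
jaw now -25.9 shift m [ 0.0113 -0.1903 -0.3271] turn [50.6 -0.4 -0.9] axes [[0.01, 0.9, -0.44], [-0.01, -0.44, -0.9], [-1.0, 0.02, 0.0]]
```

Request:
carry_out --commands '[0, -0.028, -0.049, 10, 0, 0, 0.4, 0, -0.056, -0.098, 20, 0, 0, 0.4, 0, -0.084, -0.147, 30, 0, 0, 0.4, 0, -0.112, -0.196, 40, 0, 0, 0.4, 0.003, -0.14, -0.245, 50, 0, 0, 0.4, 0.006, -0.168, -0.294, 50.5, 0, -0.9, 0.4, 0.011, -0.19, -0.327, 50.5, 0, -0.9, 0.4, 0.011, -0.19, -0.327, 50.5, 0, -0.9, 0.4, 0.011, -0.19, -0.327, 50.5, 0, -0.9, 0.4, 0.011, -0.19, -0.327, 50.5, 0, -0.9, 0.4]'

```text
time: 14.08
tool_pos: [590.7, 117.7, 205.4]
tcp_rot: [-152.2, 89.6, 41.4]
ft_force: [0.1, -0.3, -1.8]
finger_gap: 38.3
```

```bash
python3 - <<'E'
from h import *
a=[snap("scene") for _ in range(4)]; p=np.mean([x[0] for x in a],0); d=np.median([x[1] for x in a],0); K,E=a[0][2],a[0][3]; np.savez("k1.npz",p=p,d=d)
s=sense(); print(s["tool_pos"],s["finger_gap"],s["time"],jaw(rot()))
save("pics/c7.png",cv2.resize(p[160:240,345:425].astype(np.uint8),(600,600),interpolation=cv2.INTER_CUBIC))
plan(590.3,119.2,180,-76.5)
E
```

```text
[590.68668986 118.06776737 205.37862158] 38.12117172420592 14.275 -76.4504965601317
jaw now -76.5 shift m [ 0.0254 -0.0011  0.0003] turn [ 0.  -0.3  0.2] axes [[0.0, 0.23, -0.97], [0.0, -0.97, -0.23], [-1.0, -0.0, -0.01]]
```

View pics/c7.png

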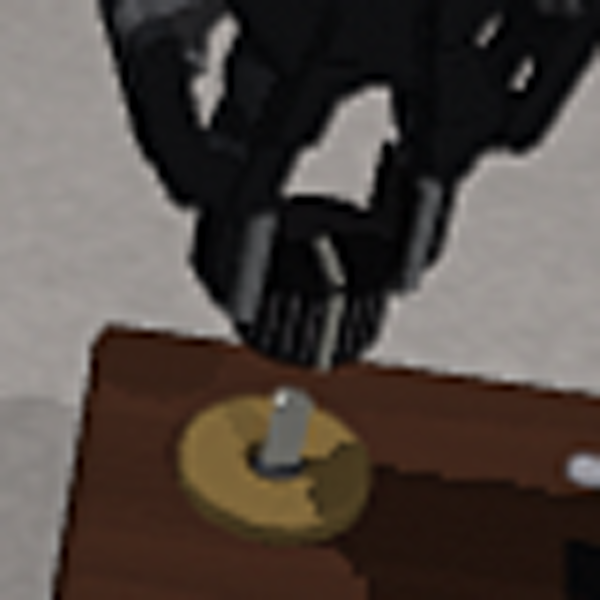

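The knob is held level above the post. Its white line runs from crop (322,238) to the rim at (340,290), then down the side to (325,365).

```bash
python3 - <<'E'
from h import *
D=np.load("k1.npz");p=D["p"].mean(2);c=optics.calibration("scene");K,E=np.array(c["mtx"]),np.array(c["extrinsics"])
z=205.4-30.7
a,b,e=[onz(K,E,345+x/7.5-.5+.07,160+y/7.5-.5+.07,zz) for x,y,zz in((323,240,z+28),(340,288,z+28),(325,365,z))]
print(a,b,e); d=b-a; print("line yaw",np.degrees(np.arctan2(d[1],d[0])))
# weighted line fit on the top part
vv,uu=np.mgrid[190:199,385:394]; g=p[vv,uu]; print(g.astype(int))
m=(g>45); X=np.array([onz(K,E,u,v,z+28)[:2] for u,v in zip(uu[m],vv[m])]); w=g[m]-35; ce=(w[:,None]*X).sum(0)/w.sum()
ax=np.linalg.eigh(np.cov((X-ce).T,aweights=w))[1][:,1]; print(ce,np.degrees(np.arctan2(ax[1],ax[0])))
# centre estimate from rim point, 20 mm back, both at top and bottom rim
for t in (4,8,12): print(t,(b[:2]-20*np.array([np.cos(np.radians(t)),np.sin(np.radians(t))])).round(1),(e[:2]-20*np.array([np.cos(np.radians(t)),np.sin(np.radians(t))])).round(1))
E
```

```text
[592.81586548 116.21362103 202.7       ] [611.81242381 116.87533107 202.7       ] [610.14411088 118.14829242 174.7       ]
line yaw 1.9949861021385915
[[ 16  14  13  11  13  16  16  15  15]
 [ 14  16  32  47   0   5   8   6   7]
 [  4  20  76 115  14   2   7   8   8]
 [  5   5  50 109  62   0   6   8   9]
 [  6   2  26  84  98   7   5   9   9]
 [  7   5  18  69 112  40   0   6   9]
 [  8   8   6  43 107  68   1   7   7]
 [  9   8   6  22  69 103   0   7   8]
 [  7   9   8  14  27  17   4   5   6]]
[601.09140942 116.49569318] -176.8998335261119
4 [591.9 115.5] [590.2 116.8]
8 [592.  114.1] [590.3 115.4]
12 [592.2 112.7] [590.6 114. ]
```

Request:
carry_out --commands '[0.012, -0.0015, 0.0005, 0, -0.3, 0.2, 0.4, 0.022, -0.0015, 0.0005, 0, -0.3, 0.2, 0.4, 0.026, -0.0015, 0.0005, 0, -0.3, 0.2, 0.4, 0.03, -0.0015, 0.0005, 0, -0.3, 0.2, 0.4, 0.032, -0.0015, 0.0005, 0, -0.3, 0.2, 0.4, 0.0325, -0.0015, 0.0005, 0, -0.3, 0.2, 0.4]'

```text
time: 15.02
tool_pos: [590.3, 119.6, 173.1]
tcp_rot: [156.2, 89.9, -10.2]
ft_force: [1.3, -0.3, -0.8]
finger_gap: 38.5
```

Request:
carry_out --commands '[0.0015, 0, 0, 0, 0, 0, 0.4, 0.003, 0, 0, 0, 0, 0, 0.4, 0.003, 0, 0, 0, 0, 0, 0.4]'

```text
time: 15.4
tool_pos: [590.4, 119.6, 170.1]
tcp_rot: [159.8, 89.9, -6.6]
ft_force: [1.2, 0.3, -1.6]
finger_gap: 38.3
```

Request:
carry_out --commands '[0.0015, 0, 0, 0, 0, 0, 0.4, 0.003, 0, 0, 0, 0, 0, 0.4, 0.0045, 0, 0, 0, 0, 0, 0.4, 0.006, 0, 0, 0, 0, 0, 0.4, 0.006, 0, 0, 0, 0, 0, 0.4]'

```text
time: 16.02
tool_pos: [590.4, 119.6, 163.9]
tcp_rot: [159.6, 89.9, -6.8]
ft_force: [1.9, 0.3, -2.2]
finger_gap: 38.2
```

Request:
carry_out --commands '[0.0015, 0, 0, 0, 0, 0, 0.4, 0.003, 0, 0, 0, 0, 0, 0.4, 0.004, 0, 0, 0, 0, 0, 0.4, 0.005, 0, 0, 0, 0, 0, 0.4, 0.005, 0, 0, 0, 0, 0, 0.4]'

```text
time: 16.65
tool_pos: [590.5, 119.7, 159.2]
tcp_rot: [164.8, 89.9, -1.6]
ft_force: [0.3, 0.8, 2.7]
finger_gap: 38.0
```

Contact came at the expected home height (TCP about 159.7). Now pressing.

Request:
carry_out --commands '[0.0015, 0, 0, 0, 0, 0, 0.4, 0.003, 0, 0, 0, 0, 0, 0.4, 0.004, 0, 0, 0, 0, 0, 0.4, 0.004, 0, 0, 0, 0, 0, 0.4]'

```text
time: 17.15
tool_pos: [590.6, 119.7, 155.6]
tcp_rot: [164.2, 89.9, -2.2]
ft_force: [-0.9, 0.3, 6.1]
finger_gap: 38.2
```

Request:
carry_out --commands '[0.001, 0, 0, 0, 0, 0, 0.4, 0.002, 0, 0, 0, 0, 0, 0.4, 0.002, 0, 0, 0, 0, 0, 0.4, 0.002, 0, 0, 0, 0, 0, 0.4]'

```text
time: 17.65
tool_pos: [590.9, 119.7, 155.3]
tcp_rot: [166.9, 89.8, 0.4]
ft_force: [-5.5, -0.8, 14.2]
finger_gap: 38.6
```

```bash
python3 - <<'E'
from h import *
a=[snap("scene") for _ in range(4)]; p=np.mean([x[0] for x in a],0); d=np.median([x[1] for x in a],0); K,E=a[0][2],a[0][3]
save("pics/c8.png",cv2.resize(p[180:260,345:425].astype(np.uint8),(600,600),interpolation=cv2.INTER_CUBIC))
# height of knob's lower front rim: front of knob at x = 590.5+20
for zz in (121,125,129):
    q=np.linalg.inv(E)@np.array([610.5,119,zz,1]); print(zz,(K@np.array([q[0],-q[1],-q[2]])/-q[2])[:2].round(1), end=" ")
print(); print(p[205:240,384].astype(int).tolist())
s=sense(); print(s["ft_force"],s["tool_pos"],s["time"],s["finger_gap"])
E
```

```text
121 [383.9 227.9] 125 [384.2 226.5] 129 [384.5 225.1] 
[[0, 0, 0], [11, 10, 12], [17, 16, 18], [16, 15, 18], [16, 14, 17], [38, 37, 36], [86, 86, 81], [74, 74, 70], [43, 43, 40], [19, 19, 18], [23, 23, 23], [8, 7, 9], [7, 7, 9], [3, 2, 5], [10, 10, 12], [13, 12, 13], [9, 9, 8], [33, 32, 30], [41, 41, 39], [51, 51, 48], [62, 62, 60], [85, 85, 82], [71, 67, 57], [75, 59, 29], [91, 74, 40], [87, 71, 40], [70, 57, 31], [58, 45, 25], [31, 15, 12], [36, 20, 13], [37, 22, 15], [34, 20, 13], [35, 18, 13], [31, 19, 13], [37, 21, 15]]
[-5.91351263 -0.45646576 14.44629262] [590.88300039 119.73972727 155.33004151] 17.85 38.09015779439309
```

View pics/c8.png

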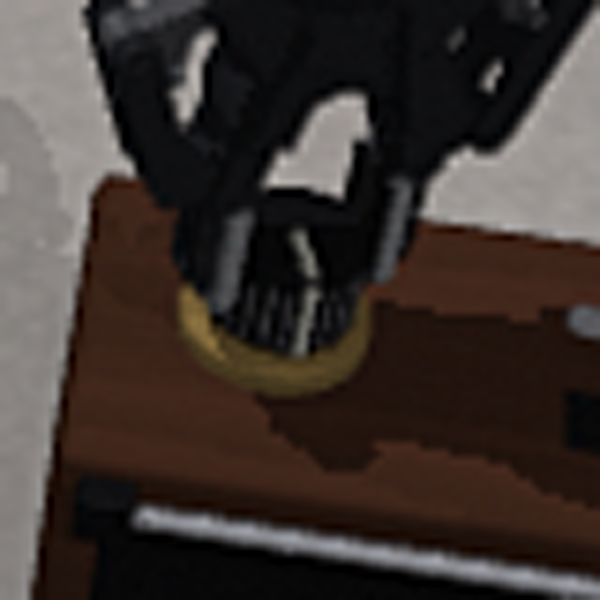

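The knob sits low over the flat ring. Its lower front rim is at about row 227, so its underside is at z ≈ 124±2, against 125 expected at the stop. Robot height gives 124.6, and the force is 14 N and steady.

```bash
python3 -c "
from h import *
order.hand_in(); s=sense(); print(s['time'],s['ft_force'],s['tool_pos'])"
```

```text
the job is handed in; nothing more can be done
the job is handed in; nothing more can be done
```

The radio's control is back together, and I handed the job in at about 17.9 s with the gripper still holding the knob pressed down. The hand-in reported no verdict.

- **Ring:** I laid the brass ring over the post and let go of it. Afterwards it lay flat, with a slope of 0.01 or less. Its top read 121.5 mm against 123 expected, which fits the scene camera reading about 1.3 mm low.
- **Knob:** I picked the smallest of the three knobs and turned it about 50° to match the shaft's flat. It slid on with no resistance until contact at the home height.
- **Press:** I pushed it to a hard stop, where the last 0.3 mm took about 8 N more. It was then held steadily at about 14 N.
- **Last checks:** By the arm's height the knob's underside is at 124.6 mm, and by the image about 124 ± 2 mm, against 125 expected at the stop.
- **Disagreements:** The two cameras differed by 2–3 mm in x on the desk. The finger opening read about 2 mm under each part's diameter. A sideways force of about 6 N remained at the end.
- **Left in place:** I never touched the mug, glue stick or spectacle case, but I did not check them again at the end.

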